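Show the bored plate to the inspection camera

TASK

The open lid of the hardware box blocks the inspection camera's view: first shut the lid fully, then take the plate with the round hole (the tallest of the three) out of the drying rack and hold it up in the air in front of the lens, upright, its flat face square to the lens, the hole centred on the lens axis and 150 mm from the glass. Finish still holding it there, steady in the gripper, nothing else supporting it; do not put it down. Leave the other two plates, the tub and the brush as they are.

Things in the scene. Friction and masses are not known exactly. Their poses are not given: they have to be found in the camera images.
- camstand: inspection camera on a stand, fixed to the bench: steel foot 110 x 130 mm, 12 mm thick, upright post, grey camera body 60 x 50 x 50 mm whose top is 235 mm above the bench, lens barrel with a ring 70 mm across. Origin: on the bench, straight below the lens glass; the foot's centre is 60 mm to +x of it. Its x axis is level and lies along the lens axis; the lens looks to its -x side, roughly towards the robot. z up.
- lens (a point): centre of the lens's front glass, 210 mm above the bench, straight above the camstand's origin
- focus (a point): the point in the air on the lens axis, 150 mm in front of the glass (the camstand's -x side), 210 mm above the bench: where the centre of the plate's hole must be shown; above the far half of the closed hardware box
- hwbox: grey plastic hardware box, fixed to the bench between the robot and the camera, open-topped, 140 (x) x 180 (y) x 70 mm high. Origin: centre of its underside. The lid is hinged along its far (+x, camera side) upper edge. z up.
- lid (a joint): angle of the box's lid, rad: 0 fully shut (level), 1.57 upright; starts standing open. Flat grey plate 140 (hinge to front) x 180 x 8 mm, with a black finger tab 60 mm wide, 12 mm beyond its front edge. Stiff hinge: it stays where left, moving it takes 1 to 4 N at 100 mm from the hinge. Outer face looks to the camera when open, up when shut. Hinge to lens: 100 to 145 mm, level.
- lid_hinge (a point): middle of the lid's hinge line, at the lid's underside, 70 mm above the bench on the box's far (+x) edge; the hinge line runs along the box's y axis
- lid_edge (a point): middle of the lid's front edge on its outer (upper) face, 140 mm from the hinge line
- rack: wooden rack fixed to the bench, 240 (x) x 130 (y) mm, base 10 mm thick, with three slots across it (along y) 75 mm apart, at x = -75, 0 and 75 mm; each slot is 14 mm wide between two rails that rise 35 mm above the bench, its floor 10 mm above the bench. Origin: centre of underside. One plate stands in each slot; which is where varies.
- bore_plate: the plate to show: bare aluminium, the tallest, 110 mm high (z), 80 mm wide (y), 12 mm thick (x), about 0.2 to 0.3 kg, with a round through hole 46 mm across and four small dark bolt marks. Stands in the rack. Origin: centre of its bottom edge; x is normal to its flat faces, z up; front and back are alike. The 36 mm above the hole are solid: grip there, across the thickness.
- bore (a point): centre of the plate's round hole, mid-thickness, 50 mm above the plate's bottom edge and 60 mm below its top
- blank_plate: bystander: aluminium plate without a large hole, 75 mm high, 80 mm wide, 12 mm thick, standing in the rack. Origin: centre of its bottom edge; x normal to its faces
- window_plate: bystander: aluminium plate with a rectangular window (60 x 30 mm), 80 mm high, 110 mm wide, 12 mm thick, standing in the rack. Origin: centre of its bottom edge; x normal to its faces
- tub: bystander: white open plastic tub, 72 mm across, 70 mm high, loose on the bench. Origin: centre of its underside
- brush: bystander: paint brush, 180 mm long along its x axis, lying loose on the bench near the robot. Origin: at its underside, mid-length
Mind the look-alikes: they are no part of the job. What is shaped like the hwbox but blue is not meant.

How it is judged:
By the outcome, as a careful person would: the job done as asked, in the order asked, and still so for the second after the job is handed in, while the arm keeps its last pose, push and grip.
It also fails if it takes over 56 s, if anything falls off the work surface, if the arm or the gripper's body presses on something with over 40 N, if the wrist force passes 120 N, or if a joint passes its speed limit or range.

ROBOT

A 6-joint arm with a two-finger parallel gripper is mounted at the origin on the work surface. World frame = base frame: x ahead of the robot, y to its left, z up, the work surface at z = 0. Lengths are in m, angles in rad, forces in N, time in s.
With the tool pointing down it reaches from about 0.35 to 0.975 m from the base axis. Payload 7.1 kg.
Tool frame: the origin (TCP) lies midway between the tips of the shut fingers; the grasp point (between the pads) lies 19 mm behind it; z points along the fingers, y is the line along which they close (so a half turn about z gives the same grasp; the last joint's range is limited). The gripper opens to 88 mm and grips with 3 to 60 N. Pads are 20 mm wide; open, the fingers measure 115 mm over their backs; the gripper's body (75 mm by 178 mm) begins 61 mm behind the grasp point.
Start: joints at [-1.2, 0.423, 1.63, -0, 1.089, -0.019], TCP at [0.238, -0.578, 0.223] pointing down, gripper open.
Joint ranges: [-3, 3], [-0.9, 2.11], [0.09, 2.58], [-1.31, 4.45], [0.11, 2.69], [-2.54, 2.54]. Speed limits (rad/s): [2.39, 2.39, 3.01, 3.14, 3.14, 3.14].

INTERFACE

Orientations are given as a unit quaternion [w, x, y, z].
In Python, from station import move_pose, movel, movej, command_gripper, wait, inverse_kinematics, read_camera, camera_info, MotionError, job_done, get_time, get_joint_pos, get_qvel, get_effort, get_tcp_pos, get_ee_rot, get_ft_force, get_ft_torque, get_grip_width, get_finger_force gives the robot as it stands. Calls block until the motion is done:
- move_pose(position, orientation): joint-space move of the TCP to a pose.
- movel(position, frame=None, v=0.15, until_force=None): straight line of the TCP; frame=None keeps the orientation; v is the mean speed in m/s. With until_force (N) it stops when the force on the tool has changed by that much, and returns True; else False.
- movej(angles): joint-space move.
- command_gripper(opening): opening from 0.0 (shut) to 1.0 (fully open); the grip force is fixed at half the most; returns when the fingers have stopped.
- wait(seconds).
- inverse_kinematics(position, orientation): joint angles nearest the present ones, or None.
- read_camera(name): name is "scene" or "top" or "wrist"; returns the picture (420x560x3 uint8, red, green, blue); there is no depth.
- camera_info(name): a dict with "intrinsics" (3x3 intrinsics, pixels), "T" (4x4, takes a point from camera to world coordinates); the wrist camera has in their place "tool_from_camera" (4x4, takes a point from camera to tool coordinates, whose origin is the TCP and whose axes are the flange's). Camera axes: x right, y up, looking along -z (the intrinsics and any distortion apply to the point x, -y, -z); pixel columns grow to the right and rows downward; lengths in m; the calibration is good to about 2 mm. A picture is of the moment at which its call begins: read the wrist's pose just before it. camera_info takes no time and is no camera call.
A pose or a line that the arm cannot do raises MotionError and nothing moves.
- job_done(): hands the job in; it is judged then, once.
Readings, each from a call of its own:
- get_time(): time.
- get_joint_pos(): joint angles.
- get_qvel(): joint speeds.
- get_effort(): joint torques, N m.
- get_tcp_pos(): TCP position.
- get_ee_rot(): TCP orientation.
- get_ft_force(): force on the tool from outside, world axes, zero at the start.
- get_ft_torque(): the same for the moment, N m.
- get_grip_width(): opening from 0.0 (shut) to 1.0 (fully open).
- get_finger_force(): force on a finger pad.
Only numpy, scipy, OpenCV 4.12 (cv2) and the standard library are available. Lean on these libraries where they do the work, as an engineer would, in place of code of your own. Each camera call takes 0.05 s, during which the arm holds its last target. There are 200 camera calls.

## Working session

There is one attempt and no reset: what is moved stays moved. The work goes in short steps, each a Python script; the robot and the scene stay as the last script left them, time stands still between calls to the robot, and variables do not carry over. Pictures are saved under pics/ and viewed, at most 10 in all, crops included, and the job is handed in when it is done.

```bash
ls; mkdir -p pics; python3 - <<'E'
from station import *
import cv2,numpy as np
np.set_printoptions(precision=4,suppress=True)
for n in ["scene","top"]:
    im=read_camera(n); cv2.imwrite(f"pics/{n}0.png",im[:,:,::-1])
    i=camera_info(n); print(n,i)
print(camera_info("wrist"),get_time(),get_ee_rot())
E
```

```text
pics
scene {'intrinsics': array([[448.0069,   0.    , 285.9378],
       [  0.    , 448.0069, 210.5523],
       [  0.    ,   0.    ,   1.    ]]), 'T': array([[-0.5676, -0.598 ,  0.5659,  1.0747],
       [ 0.8233, -0.4177,  0.3844,  0.3254],
       [ 0.0065,  0.684 ,  0.7294,  0.8905],
       [ 0.    ,  0.    ,  0.    ,  1.    ]])}
top {'intrinsics': array([[424.1436,   0.    , 283.6427],
       [  0.    , 424.1436, 211.8532],
       [  0.    ,   0.    ,   1.    ]]), 'T': array([[ 0.0272,  0.9957, -0.0884,  0.4488],
       [-0.9996,  0.027 , -0.0033, -0.0438],
       [-0.0009,  0.0885,  0.9961,  1.0295],
       [ 0.    ,  0.    ,  0.    ,  1.    ]])}
{'intrinsics': array([[313.3338,   0.    , 281.8765],
       [  0.    , 313.3338, 210.2983],
       [  0.    ,   0.    ,   1.    ]]), 'tool_from_camera': array([[-0.0001,  0.9635,  0.2678,  0.0744],
       [ 1.    ,  0.0001,  0.0001,  0.0008],
       [ 0.0001,  0.2678, -0.9635, -0.1609],
       [ 0.    ,  0.    ,  0.    ,  1.    ]])} 0.1 [-0.0007  0.9811  0.1936 -0.0001]
```

View pics/scene0.png

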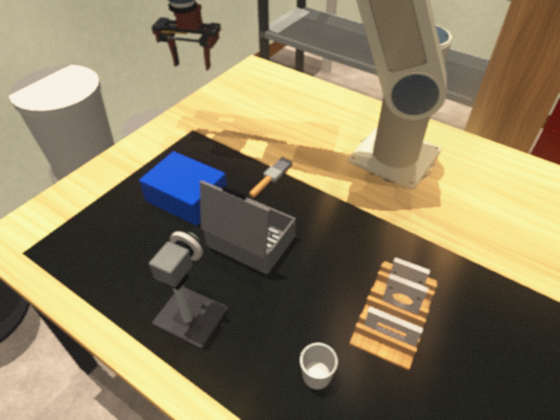

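View pics/top0.png

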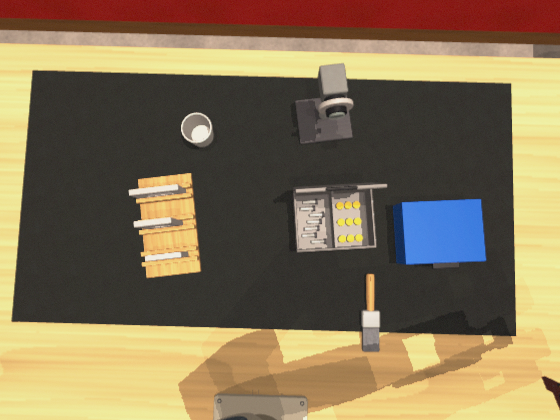

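The top view shows the grey box at (335,220) with its lid upright at row 187, the blue look-alike at (440,232), the camera foot at (325,120) and the rack at (168,225). The rack's plates are at rows 190, 223 and 257. I'll enlarge crops to identify them.

```bash
cat > h.py <<'E'
from station import *
import cv2,numpy as np
np.set_printoptions(precision=4,suppress=True)
def ray(n,uv,T=None):
    i=camera_info(n);K=i["intrinsics"];T=i["T"] if T is None else T
    d=np.array([(uv[0]-K[0,2])/K[0,0],-(uv[1]-K[1,2])/K[1,1],-1.]);return T[:3,3],T[:3,:3]@d
def onz(n,uv,z,T=None):
    o,d=ray(n,uv,T);return o+d*(z-o[2])/d[2]
def tri(a,b):
    A=np.zeros((3,3));y=np.zeros(3);L=[]
    for o,d in(a,b):
        d=d/np.linalg.norm(d);P=np.eye(3)-np.outer(d,d);A+=P;y+=P@o;L.append((P,o))
    p=np.linalg.solve(A,y);return p,[np.linalg.norm(P@(p-o)) for P,o in L]
E
python3 - <<'E'
import cv2,numpy as np
s=cv2.imread("pics/scene0.png");t=cv2.imread("pics/top0.png")
f=lambda im,x,y,w,h,k:cv2.resize(im[y:y+h,x:x+w],None,fx=k,fy=k,interpolation=cv2.INTER_CUBIC)
a=f(t,110,160,105,130,4.5);b=f(s,340,250,105,130,3.7) 
b=cv2.resize(f(s,340,250,105,120,4.5),(int(320),585));a=a[:585]
cv2.imwrite("pics/rack.png",np.hstack([a,cv2.resize(b,(320,585))]))
a=f(t,270,50,130,215,2.75);b=f(s,140,170,170,180,2.5)
H=592;o=np.zeros((H,800,3),np.uint8);o[:min(H,a.shape[0]),:a.shape[1]]=a[:H];o[:b.shape[0],a.shape[1]:a.shape[1]+b.shape[1]]=b[:, :800-a.shape[1]];cv2.imwrite("pics/box.png",o);print(a.shape,b.shape)
E
```

```text
(591, 358, 3) (450, 425, 3)
```

View pics/rack.png

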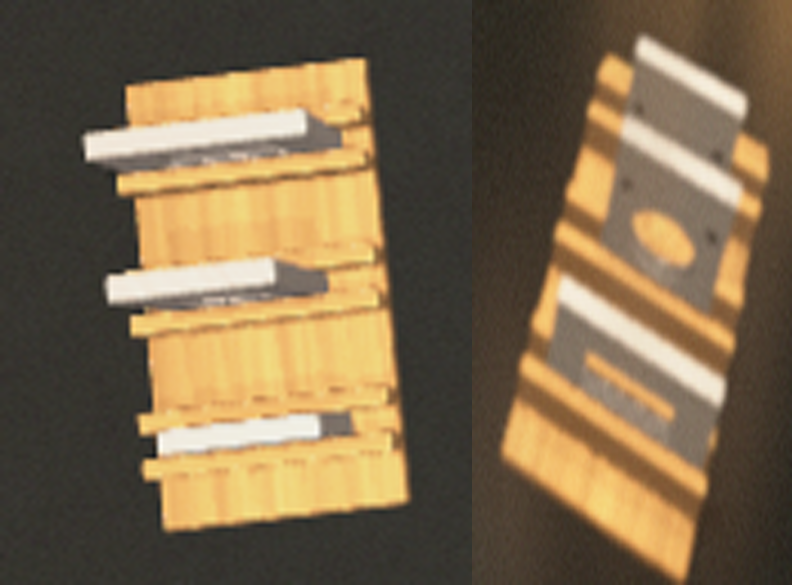

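View pics/box.png

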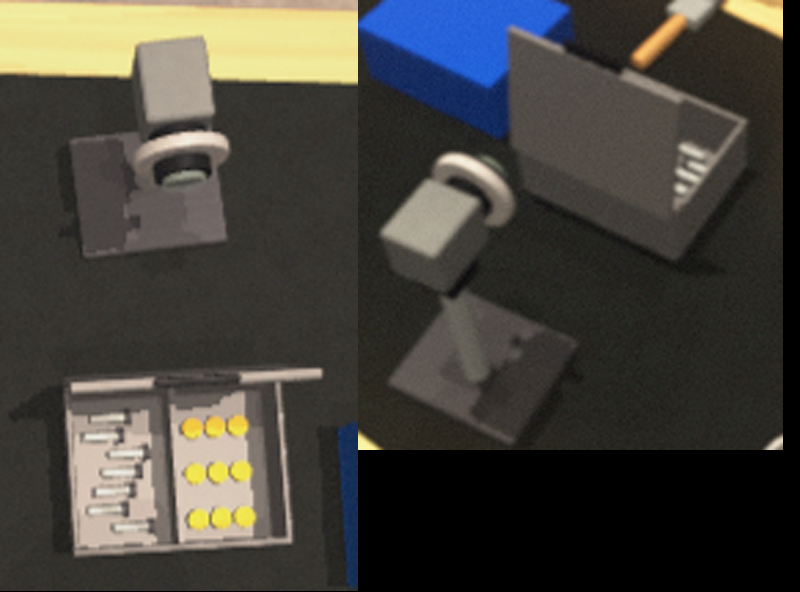

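The bore plate is in the middle slot: its top strip spans top pixels (133,221) to (171,223), and the scene shows its round hole and bolt marks near (402,297). The blank plate is at row 257 and the wide window plate at row 190. Next I'll turn pixels into positions.

```bash
python3 - <<'E'
from h import *
P=lambda n,L,z:np.array([onz(n,p,z) for p in L])
def rep(name,p):
    print(name,p[:,:2].tolist() if 0 else p[:,:2].round(4).tolist(),'c',p.mean(0),[round(float(np.linalg.norm(p[i]-p[i-1])),4) for i in range(len(p))], 'ang', [round(float(np.degrees(np.arctan2(*(p[i]-p[i-1])[[1,0]]))),1) for i in range(len(p))])
# plate top: +y near, +y far, -y far, -y near
rep('plate',P("top",[(133.8,227.3),(133.6,221.5),(171.1,217.5),(171.3,223.4)],.12))
rep('rim',P("top",[(297.6,250.7),(294,188),(371.5,186),(376.2,246.7)],.07))
rep('foot',P("top",[(300.5,143.1),(295,101),(349,97),(352.2,137.3)],.012))
rep('rack',P("top",[(110+162/4.5,160+530/4.5),(110+126/4.5,160+86/4.5),(110+366/4.5,160+58/4.5),(110+408/4.5,160+502/4.5)],.01))
# camera body top corners (z=.235) top view
b=P("top",[(270+137/2.75,50+127/2.75),(270+134/2.75,50+48/2.75),(270+202/2.75,50+38/2.75),(270+213/2.75,50+122/2.75)],.235)
rep('body',b)
rep('lidtop',P("top",[(270+72/2.75,50+388/2.75),(270+322/2.75,50+373/2.75)],.21))
sc=lambda x,y:ray("scene",(140+(x-358)/2.5,170+y/2.5)); tp=lambda x,y:ray("top",(270+x/2.75,50+y/2.75))
print('ring',tri(sc(474,188),tp(181,150)))
print('lidR',tri(sc(511,28),tp(322,373)),'lidL',tri(sc(690,98),tp(72,388)))
E
```

```text
plate [[0.4876, 0.2798], [0.5, 0.281], [0.5108, 0.2008], [0.4981, 0.1997]] c [0.4991 0.2403 0.12  ] [0.0808, 0.0125, 0.0809, 0.0127] ang [97.5, 5.3, -82.3, -175.2]
rim [[0.447, -0.0745], [0.5893, -0.0628], [0.5987, -0.2396], [0.4608, -0.2514]] c [ 0.5239 -0.1571  0.07  ] [0.1774, 0.1427, 0.177, 0.1384] ang [94.5, 4.7, -87.0, -175.1]
foot [[0.7089, -0.0771], [0.8142, -0.061], [0.8279, -0.194], [0.7267, -0.2031]] c [ 0.7694 -0.1338  0.012 ] [0.1273, 0.1066, 0.1336, 0.1016] ang [98.1, 8.7, -84.1, -174.8]
rack [[0.3729, 0.2829], [0.6096, 0.3156], [0.6284, 0.1867], [0.3911, 0.1534]] c [0.5005 0.2346 0.01  ] [0.1308, 0.2389, 0.1303, 0.2396] ang [98.0, 7.9, -81.7, -172.0]
body [[0.745, -0.1048], [0.8022, -0.1016], [0.8108, -0.1494], [0.75, -0.158]] c [ 0.777  -0.1284  0.235 ] [0.0534, 0.0573, 0.0486, 0.0614] ang [95.4, 3.2, -79.8, -171.9]
lidtop [[0.5628, -0.0644], [0.5783, -0.2414]] c [ 0.5706 -0.1529  0.21  ] [0.1776, 0.1776] ang [95.0, -85.0]
ring (array([ 0.7358, -0.1373,  0.2144]), [np.float64(0.001193315650073151), np.float64(0.001193315650073071)])
lidR (array([ 0.5785, -0.2416,  0.2063]), [np.float64(0.0008028234765834439), np.float64(0.0008028234765833611)]) lidL (array([ 0.5609, -0.0613,  0.2099]), [np.float64(0.003687251628557127), np.float64(0.0036872516285572704)])
```

```bash
cat >> h.py <<'E'
from scipy.spatial.transform import Rotation as R
def Q(deg): a=np.radians(deg)/2; return [0,np.cos(a),np.sin(a),0]
def wT():
    q=np.array(get_ee_rot());T=np.eye(4);T[:3,:3]=R.from_quat(q[[1,2,3,0]]).as_matrix();T[:3,3]=get_tcp_pos()
    return T@camera_info("wrist")["tool_from_camera"]
def shot(name):
    T=wT();im=read_camera("wrist");cv2.imwrite(f"pics/{name}.png",im[:,:,::-1]);np.save(f"pics/{name}.npy",T)
E
python3 - <<'E'
from h import *
for a in (5,185,-175):print(a,inverse_kinematics([.70,-.14,.42],Q(a)),inverse_kinematics([.5,.24,.3],Q(a+93)))
p=get_tcp_pos();movel([p[0],p[1],.42],v=.3)
move_pose([.70,-.14,.42],Q(5))
shot("w1");print(get_tcp_pos(),get_time())
E
```

```text
5 [-0.2141  0.4249  1.1837 -0.      1.533   1.2695] [ 0.4261  0.2365  1.7104 -0.      1.1947  0.2864]
185 [-0.2141  0.4249  1.1837 -0.      1.533  -1.8721] None
-175 [-0.2141  0.4249  1.1837 -0.      1.533  -1.8721] None
[ 0.6997 -0.141   0.4201] 3.2333
```

View pics/w1.png

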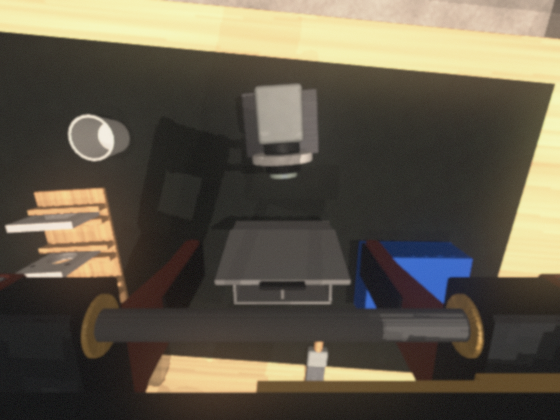

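The wrist view shows the body top at (280,112), the ring at (282,158), the glass at (285,175) and the hinge edge from (235,222) to (330,222). I'll refine the lens with an enlarged crop.

```bash
python3 - <<'E'
import cv2
s=cv2.imread("pics/w1.png")[78:238,215:365]
s=cv2.convertScaleAbs(s,alpha=1.4)
cv2.imwrite("pics/w1c.png",cv2.resize(s,(562,600),interpolation=cv2.INTER_CUBIC))
E
```

```text
(no output)
```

View pics/w1c.png

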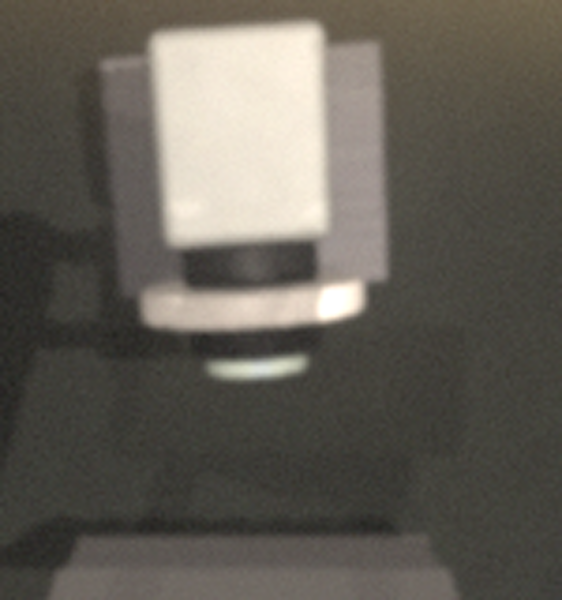

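```bash
python3 - <<'E'
from h import *
T=np.load("pics/w1.npy")
w=lambda x,y,z:onz("wrist",(215+x/3.747,78+y/3.75),z,T)[:2]
ang=lambda a,b:np.degrees(np.arctan2(*(b-a)[::-1]))
for n,L,z in (('body',[(168,246),(152,33),(322,22),(327,232)],.235),('foot',[(122,297),(100,62),(381,42),(388,277)],.012)):
    p=np.array([w(*q,z) for q in L]);print(n,p.tolist(),p.mean(0),[np.linalg.norm(p[i]-p[i-1]) for i in range(4)],[ang(p[i-1],p[i]) for i in range(4)])
a,b=w(145,305,.21),w(364,295,.21);print('ring',a,b,(a+b)/2,np.linalg.norm(a-b),ang(b,a)-90)
print('glass',w(256,369,.21),ang(w(308,365,.21),w(205,370,.21))-90)
a,b=w(78,535,.074),w(428,535,.074);print('hinge',a,b,(a+b)/2,np.linalg.norm(a-b),ang(b,a)-90)
g=lambda x,y:ray("wrist",(215+x/3.747,78+y/3.75),T)
tp=lambda x,y:ray("top",(270+x/2.75,50+y/2.75))
print(tri(g(253,305),tp(181,150)),tri(g(256,369),tp(184,178)))
E
```

```text
body [[0.750838573178543, -0.1130675260588872], [0.8078252563954306, -0.10481432940219897], [0.8146651538651667, -0.15121020913368566], [0.758707152450174, -0.1584013912272055]] [ 0.783  -0.1319] [np.float64(0.04601167102869884), np.float64(0.05758122366810095), np.float64(0.046897354439830403), np.float64(0.0564181798914365)] [np.float64(99.84670374447494), np.float64(8.24066542785503), np.float64(-81.6135969662627), np.float64(-172.67703625737659)]
foot [[0.7100413793422736, -0.07859702626793873], [0.8152154948182168, -0.06258198764060657], [0.8347196441757145, -0.18929325963673913], [0.7304256670568162, -0.20478803893084066]] [ 0.7726 -0.1338] [np.float64(0.12782680025142587), np.float64(0.10638644663857309), np.float64(0.1282035814360795), np.float64(0.10543871133815229)] [np.float64(99.17602000155726), np.float64(8.658016230106167), np.float64(-81.24937309134788), np.float64(-171.54947626695858)]
ring [ 0.7305 -0.1055] [ 0.7394 -0.1736] [ 0.7349 -0.1396] 0.06870102437386873 7.517511237333295
glass [ 0.7133 -0.142 ] 7.72245120291926
hinge [ 0.6088 -0.0709] [ 0.6224 -0.2287] [ 0.6156 -0.1498] 0.15831259986294846 4.922482213149991
(array([ 0.7346, -0.1384,  0.2194]), [np.float64(0.0007453926181912705), np.float64(0.0007453926181911826)]) (array([ 0.7147, -0.1411,  0.2178]), [np.float64(0.0007396321131282227), np.float64(0.000739632113128404)])
```

```bash
python3 - <<'E'
from h import *
u=np.array([np.cos(np.radians(5)),np.sin(np.radians(5))]);h=np.array([.594,-.151])
def P(s,z): return [*(h+u*s),z]
command_gripper(0)
movel(P(.045,.32),frame=Q(5),v=.25)
print('down',movel(P(.045,.185),v=.15,until_force=8),get_tcp_pos())
for d in (85,70,55,40,28,17):
    t=np.radians(d);c=.011
    hit=movel(P(-.115*np.cos(t)+c*np.sin(t),.07+.115*np.sin(t)+c*np.cos(t)),v=.12,until_force=30)
    print(d,hit,get_tcp_pos(),get_ft_force())
    if hit:break
else:
    print('press',movel(P(-.12,.065),v=.05,until_force=15),get_tcp_pos(),get_ft_force())
print(get_time())
E
```

```text
down False [ 0.6397 -0.1472  0.1862]
85 False [ 0.5957 -0.1512  0.1865] [ 0.4366 -0.2637 -0.6457]
70 False [ 0.5656 -0.1536  0.182 ] [-0.7857 -0.583  -0.1009]
55 False [ 0.5377 -0.156   0.1706] [-0.84   -0.2372  0.0803]
40 False [ 0.5136 -0.1581  0.1524] [ 0.7851 -0.4439  0.6564]
28 False [ 0.4983 -0.1594  0.1338] [-0.7006  0.1089 -0.4628]
17 False [ 0.4878 -0.1603  0.1142] [ 0.4555  0.5131 -0.341 ]
press True [ 0.4782 -0.1611  0.0787] [-1.7441  1.2613 11.4653]
9.375
```

```bash
python3 - <<'E'
from h import *
p=get_tcp_pos();print(movel([p[0]-.005,p[1],.06],v=.05,until_force=15),get_tcp_pos(),get_ft_force())
movel([p[0],p[1],.33],v=.3)
move_pose([.5,.235,.33],Q(98)); command_gripper(1)
print(get_tcp_pos(),get_time())
shot("w2");t=read_camera("top")[:,:,::-1];cv2.imwrite("pics/top1.png",t)
w=cv2.imread("pics/w2.png")
o=np.zeros((600,800,3),np.uint8);o[:420,:560]=w;o[420:,:240]=cv2.resize(t[150:270,280:440],(240,180));
cv2.imwrite("pics/c2.png",o)
E
```

```text
True [ 0.4782 -0.1611  0.0787] [-2.9336  1.4676 13.4059]
[0.5   0.235 0.33 ] 13.425
```

View pics/c2.png

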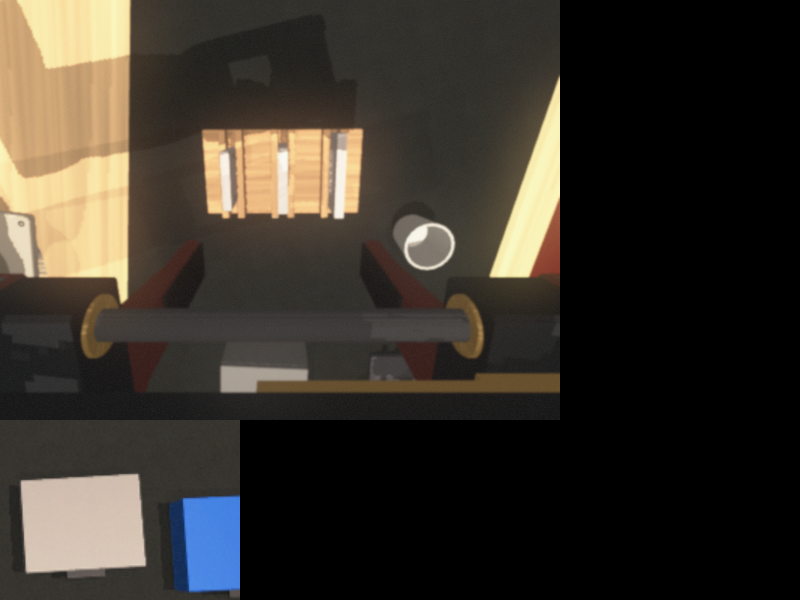

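The inset shows the lid flat and shut over the box. The bore plate's top strip is at about (283,147–213) in the wrist view. I'll measure it with a mask and check it against the top view's result.

```bash
python3 - <<'E'
from h import *
T=np.load("pics/w2.npy");im=cv2.imread("pics/w2.png")
hsv=cv2.cvtColor(im,cv2.COLOR_BGR2HSV);m=((hsv[...,1]<60)&(hsv[...,2]>130)).astype(np.uint8)
n,l,s,c=cv2.connectedComponentsWithStats(m)
for i in range(1,n):
    x,y,w,h,a=s[i]
    if a>80 and 190<x<370 and 110<y<230:
        k=cv2.findContours((l==i).astype(np.uint8),cv2.RETR_EXTERNAL,cv2.CHAIN_APPROX_NONE)[0][0]
        p=np.array([onz("wrist",q[0],.12,T)[:2] for q in k],np.float32)
        r=cv2.minAreaRect(p*1000);print(s[i],r)
print(inverse_kinematics([.499,.24,.088],Q(98)),inverse_kinematics([.564,-.164,.238],Q(98.3)))
E
```

```text
[ 329  133   18   86 1162] ((565.3295288085938, 255.1278533935547), (19.214365005493164, 102.31354522705078), 9.067936897277832)
[277 144  11  71 678] ((500.5557556152344, 242.42344665527344), (11.730674743652344, 84.58616638183594), 8.244400024414062)
[220 149  13  62 639] ((434.6761169433594, 232.85025024414062), (13.619711875915527, 73.74134826660156), 8.342049598693848)
[ 0.4268  0.5131  1.8702 -0.      0.7583  0.2872] [-0.3032  0.3509  1.7021 -0.      1.0886 -0.4481]
```

```bash
python3 - <<'E'
from h import *
x,y=.4998,.2407
command_gripper(.5)
movel([x,y,.20],frame=Q(98),v=.25)
f0=get_ft_force()
hit=movel([x,y,.089],v=.12,until_force=8);print('down',hit,get_tcp_pos())
if not hit:
    command_gripper(0);print(get_grip_width()*88,get_finger_force(),get_ft_force())
    movel([x,y,.13],v=.05);print(get_ft_force(),get_grip_width()*88)
    movel([x,y,.33],v=.2);print(get_ft_force()-f0)
    move_pose([.564,-.164,.30],Q(98.3));movel([.564,-.1638,.239],v=.1)
    print(get_tcp_pos(),get_ft_force()-f0,get_grip_width()*88)
    for n in("scene","top"):cv2.imwrite(f"pics/{n}2.png",read_camera(n)[:,:,::-1])
    s=cv2.imread("pics/scene2.png");t=cv2.imread("pics/top2.png")
    print(get_time())
    cv2.imwrite("pics/c3.png",np.hstack([cv2.resize(s[90:290,150:350],(480,480),interpolation=2),cv2.resize(t[60:280,270:410],(306,480),interpolation=2)]))
E
```

```text
down False [0.5004 0.241  0.0897]
11.480753853475983 29.996965527534485 [0.6204 0.1617 1.9495]
[ 0.4777  0.7802 -2.7544] 11.975408350971863
[-0.1425 -0.2012 -1.7237]
[ 0.5644 -0.1638  0.2394] [-0.9863 -0.1689 -2.153 ] 11.873660333354577
21.1833
```

View pics/c3.png

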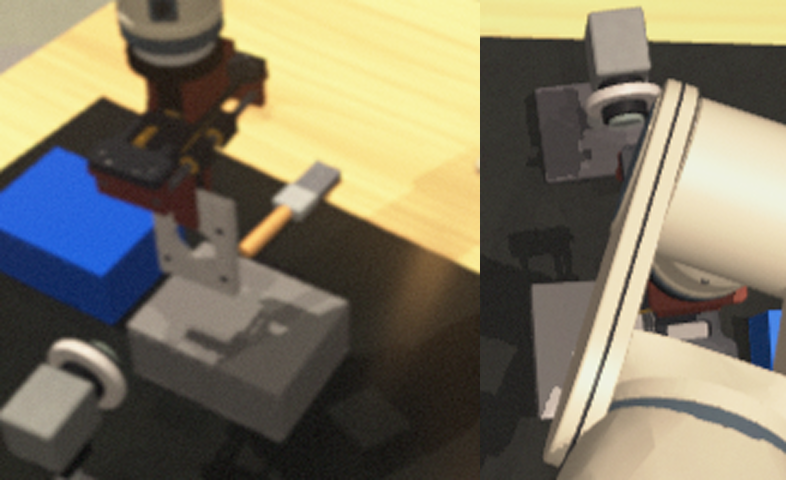

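The plate is held up by its top in front of the lens, with its corners near crop pixels (163,270), (237,293) and (236,203). I'll compare enlarged corners with their expected projections.

```bash
cat > chk.py <<'E'
from h import *
import sys
def check(name):
    yaw=np.radians(8.3);u=np.array([np.cos(yaw),np.sin(yaw),0]);v=np.array([-u[1],u[0],0])
    lens=np.array([.7125,-.142,.21]);F=lens-.15*u
    i=camera_info("scene");Ti=np.linalg.inv(i["T"])
    def pj(p):
        c=Ti[:3,:3]@p+Ti[:3,3];q=i["intrinsics"]@np.array([c[0],-c[1],-c[2]]);return q[:2]/q[2]
    pts={n:pj(F+.006*u+a*v+np.array([0,0,b])) for n,a,b in(('BL',-.04,-.05),('BR',.04,-.05),('TR',.04,.06))}
    print('F',F,{k:p for k,p in pts.items()})
    s=cv2.imread(f"pics/{name}.png")[150:220,205:265];k=8.5
    s=cv2.resize(cv2.convertScaleAbs(s,alpha=1.3),None,fx=k,fy=k,interpolation=cv2.INTER_CUBIC)
    for p in pts.values():cv2.drawMarker(s,tuple(int(round(z)) for z in ((p-np.array([205,150])+.5)*k)),(0,0,255),cv2.MARKER_CROSS,14,1)
    for a in range(36):
        t=a*np.pi/18;p=pj(F+.006*u+.023*(v*np.cos(t)+np.array([0,0,np.sin(t)])));cv2.circle(s,tuple(int(z) for z in (p-np.array([205,150])+.5)*k),1,(0,255,0),-1)
    cv2.imwrite(f"pics/{name}_chk.png",s)
check(sys.argv[1])
E
python3 chk.py scene2
```

```text
F [ 0.5641 -0.1637  0.21  ] {'BL': array([217.2777, 202.1308]), 'BR': array([247.9492, 213.7163]), 'TR': array([244.9631, 177.1104])}
```

View pics/scene2_chk.png

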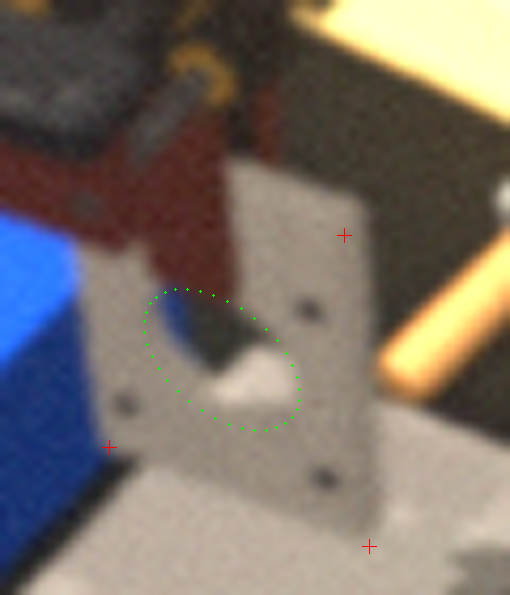

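```bash
cat > bp.py <<'E'
from h import *
def bp(px,k=8.5):
    yaw=np.radians(8.3);u=np.array([np.cos(yaw),np.sin(yaw),0]);v=np.array([-u[1],u[0],0])
    F=np.array([.7125,-.142,.21])-.15*u;c=F+.006*u
    r={}
    for n,p in px.items():
        o,d=ray("scene",(205+p[0]/k-.5,150+p[1]/k-.5));P=o+d*(((c-o)@u)/(d@u));r[n]=np.array([(P-F)@v,P[2]-F[2]])*1000
    return r
E
python3 - <<'E'
from bp import *
r=bp(dict(BL=(105,450),BR=(378,532),TR=(368,201),b1=(124,404),b2=(324,480),b3=(308,310)))
for k,p in r.items():print(k,p)
a=lambda p,q:np.degrees(np.arctan2(*(r[q]-r[p])[::-1]))
print('bottom',a('BL','BR'),'marks',a('b1','b2'),'right',a('BR','TR')-90,'mark r',a('b2','b3')-90)
print('centre by marks',(r['b1']+r['b3'])/2,'by corners',(r['BL']+r['TR'])/2-[0,5])
E
```

```text
BL [-41.3378 -51.6286]
BR [ 43.0155 -43.2476]
TR [47.5173 73.9017]
b1 [-32.809  -30.3425]
b2 [ 27.777  -30.8686]
b3 [27.7029 29.7613]
bottom 5.674064986195476 marks -0.49746198504205785 right -2.2006835631572983 mark r 0.06998115774568703
centre by marks [-2.553  -0.2906] by corners [3.0898 6.1365]
```

The bolt marks back-project to an upright 60.6 mm square, so the plate isn't tilted. The outer right corners I picked belong to the side face. The centre reads about 2.5 mm off sideways, which is near the calibration error, so I'll check the plate's edge in the wrist view and the ring in the scene view.

```bash
python3 - <<'E'
from h import *
shot("w3");w=cv2.imread("pics/w3.png");s=cv2.imread("pics/scene0.png")
tf=np.linalg.inv(camera_info("wrist")["tool_from_camera"]);K=camera_info("wrist")["intrinsics"]
for p in ((.04,.006,-.0303),(.04,-.006,-.0303),(.04,0,.08)):
    c=tf[:3,:3]@np.array(p)+tf[:3,3];q=K@np.array([c[0],-c[1],-c[2]]);print(p,q[:2]/q[2])
o=np.zeros((600,800,3),np.uint8)
o[:420,:560]=cv2.convertScaleAbs(w,alpha=1.3);
o[:,560:]=cv2.resize(cv2.convertScaleAbs(w[260:410,252:312],alpha=2),(240,600),interpolation=2)
o[420:,:240]=cv2.resize(s[225:270,160:220],(240,180),interpolation=2)
cv2.imwrite("pics/c4.png",o)
E
```

```text
(0.04, 0.006, -0.0303) [292.4691 202.1815]
(0.04, -0.006, -0.0303) [264.5254 202.1806]
(0.04, 0, 0.08) [280.0699 167.4106]
```

View pics/c4.png

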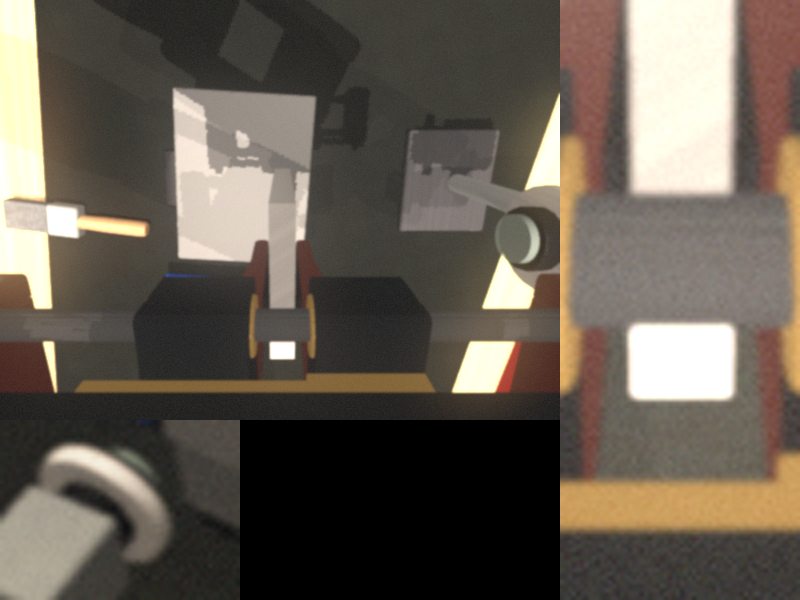

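```bash
python3 - <<'E'
from h import *
w=cv2.imread("pics/w3.png");g=w[:,279:287].mean((1,2))
print(g[150:215].round().tolist());print(g[350:368].round().tolist())
i=camera_info("wrist");M=i["tool_from_camera"]
for z in(-.0303,-.031):
  print(z,[(r,float(onz("wrist",(282,r),z,M)[0].round(4))) for r in(195,197,199,201,203,205,359,360,361)])
T=np.load("pics/w3.npy")
for c in((513,239),(517,240),(521,240)):
    print(c,onz("wrist",c,.21,T))
# glass ellipse: greenish-grey blob
crop=w[205:275,480:560].astype(int)
m=((crop[...,1]-crop[...,2]>4)&(crop[...,1]>60)).astype(np.uint8)
n,l,s,c=cv2.connectedComponentsWithStats(m);k=1+s[1:,4].argmax();print('glass',s[k],c[k]+[480,205],onz("wrist",c[k]+[480,205],.21,T))
# ring bias in scene
s0=cv2.imread("pics/scene0.png");h=cv2.cvtColor(s0,cv2.COLOR_BGR2HSV)
i=camera_info("scene");Ti=np.linalg.inv(i["T"])
yaw=np.radians(8.3);u=np.array([np.cos(yaw),np.sin(yaw),0]);p=np.array([.7125,-.142,.21])+.0225*u
q=Ti[:3,:3]@p+Ti[:3,3];q=i["intrinsics"]@np.array([q[0],-q[1],-q[2]]);print('ring expected px',q[:2]/q[2],'seen ~',(160+108/4,225+84/4))
E
```

```text
[112.0, 112.0, 112.0, 111.0, 106.0, 100.0, 97.0, 94.0, 91.0, 89.0, 89.0, 89.0, 90.0, 89.0, 90.0, 89.0, 90.0, 93.0, 98.0, 105.0, 108.0, 108.0, 108.0, 108.0, 109.0, 109.0, 109.0, 109.0, 109.0, 110.0, 110.0, 110.0, 110.0, 110.0, 110.0, 110.0, 110.0, 110.0, 110.0, 111.0, 110.0, 110.0, 111.0, 111.0, 111.0, 111.0, 111.0, 111.0, 111.0, 112.0, 112.0, 112.0, 115.0, 121.0, 127.0, 130.0, 131.0, 131.0, 130.0, 130.0, 130.0, 129.0, 129.0, 129.0, 129.0]
[221.0, 222.0, 222.0, 223.0, 223.0, 223.0, 222.0, 216.0, 186.0, 124.0, 67.0, 52.0, 52.0, 52.0, 52.0, 50.0, 50.0, 51.0]
-0.0303 [(195, 0.0432), (197, 0.0423), (199, 0.0414), (201, 0.0405), (203, 0.0396), (205, 0.0387), (359, -0.0405), (360, -0.0411), (361, -0.0417)]
-0.031 [(195, 0.0433), (197, 0.0424), (199, 0.0416), (201, 0.0407), (203, 0.0398), (205, 0.0389), (359, -0.0399), (360, -0.0405), (361, -0.0411)]
(513, 239) [ 0.7143 -0.1418  0.21  ]
(517, 240) [ 0.7171 -0.1421  0.21  ]
(521, 240) [ 0.7197 -0.1417  0.21  ]
glass [55 44  1  1  1] [535. 249.] [ 0.731  -0.1464  0.21  ]
ring expected px [185.9357 245.84  ] seen ~ (187.0, 246.0)
```

```bash
python3 - <<'E'
from h import *
yaw=np.radians(8.3);u=np.array([np.cos(yaw),np.sin(yaw)]);v=np.array([-u[1],u[0]])
p=np.array([.713,-.142])-.15*u+.0008*v
movel([*p,.2396],frame=Q(98.3),v=.03);wait(.7)
print(p,get_tcp_pos(),get_ee_rot(),Q(98.3),np.abs(get_qvel()).max(),get_grip_width()*88,get_finger_force(),get_time())
print(job_done())
E
```

```text
[ 0.5645 -0.1629] [ 0.5645 -0.1629  0.2396] [-0.      0.6541  0.7564  0.    ] [0, np.float64(0.6540809579092739), np.float64(0.7564245504347983), 0] 0.0030958289219272564 11.931946483685536 29.99619036912918 22.1833
the job is handed in; nothing more can be done
None
```

I shut the lid first, and the gripper now holds the bore plate steady and upright in front of the lens, with the hole centred on the axis and 150 mm from the glass to within about 2–3 mm by my measurements; the job was handed in at about 22 s.

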